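Clear a pressed housing down the chute and tip it from the skip

TASK

Push the flanged bearing housing over the edge of the raised outfeed ledge, sliding it and not lifting it, so that it drops down the chute into the tipping skip. Then lift the skip's handle bar so that the skip tips forward over its wheels and the housing falls into the low crate in front, lower the skip gently back onto its rest legs, and let go. Leave the plain spacer ring, the small bin and the can where they are.

Things in the scene. Friction and masses are not known exactly. Their poses are not given: they have to be found in the camera images.
- housing: Loose bright-steel flanged bearing housing, 0.2 to 0.4 kg: a round flange 64 mm across and 12 mm thick at the bottom, with a round hub 44 mm across on it, 40 mm high overall. Origin at its centre, half-way up (20 mm above the ledge's top while it stands there); z up along its axis. It stands upright on the ledge, beside the spacer ring; which of the two is nearer the robot changes.
- spacer: Loose plain steel spacer ring without a flange, 48 mm across, bore 28 mm, 30 mm high, standing on the same ledge beside the housing; origin at the centre of its underside. To be left alone.
- ledge (a point): Middle of the ledge's edge, level with its top, 250 mm above the table. x runs along the edge (roughly away from the robot), y from the edge back over the ledge, z up. The ledge is a flat steel plate, 150 mm to either side along x and 220 mm back along +y, without lips. On the -y side the chute starts at the edge, 65 mm to either side of this point; beside it there is only a drop to the table.
- axle (a point): Middle of the skip's wheel axle, fixed (does not turn with the skip), 100 mm above the table; same axes as point ledge, at x +80, y -147.5, z -150 mm from it. The skip turns about the y axis through this point. x points forward, to the crate.
- skip (a joint): Angle of the tipping skip, rad: 0 with its rest legs down on the plinth, growing as the handle is lifted and the skip tips forward (+x), up to 1.4. It falls back by its own weight when let go; it weighs 0.7 kg, so the bar takes about 3 N to lift. The housing slides out over the sloped front somewhere between 0.5 and 1.0; tip to 1.2 or more to be sure.
- bar (a point): Middle of the skip's handle bar, moving with the skip: a round steel bar 12 mm thick, 130 mm long along the y of point axle, carried by two thin arms at 55 mm to either side. At joint 0 it is 215 mm behind (-x) and 65 mm above the axle, 165 mm above the table, 67 mm clear of the tub's back wall.
- crate_lip (a point): Middle of the top of the low wall of the blue fixed crate, on its inner face, 42 mm above the table, just in front of the skip; x points into the crate, away from the skip. Inside, the crate is 232 mm long along x and 252 mm wide along y (126 mm to either side), its floor 38 mm below this point; the other walls are 90 mm high.
- bin: Small blue plastic bin with black sleeves, 150 x 100 x 60 mm, loose on the table beyond the ledge's back; origin at the centre of its underside. To be left alone.
- can: Grey metal can, 52 mm across, 130 mm high, loose on the table on the other side of the skip; origin at the centre of its underside. To be left alone.
- chute_end (a point): Middle of the chute's lower end, same axes as point ledge, 64 mm out (-y) and 74 mm below it. The aluminium chute is 130 mm wide inside along x and slopes steeply from the ledge's edge to here, then opens over the rim of the skip's tub. Its two thin side walls reach up to the level of the ledge's top and no higher.
- tub (a point): Middle of the floor of the skip's grey steel tub, moving with the skip; at joint 0, 73 mm behind and 14 mm above the axle. The tub reaches from 148 mm behind the axle to 72 mm in front, 154 mm wide; rim 62 mm above the axle (115 mm on the side away from the chute); its front is a ramp rising to a pouring lip 45 mm above the axle.

How it is judged:
On the way, in this order (a step that is already met when the one before it is completed fails the run):
1. the housing lies in the skip, at rest, the skip still down on its legs (x of housing in the frame of axle between -0.15 and 0.075 m and y of housing in the frame of axle between -0.08 and 0.08 m and z of housing in the frame of axle between 0.01 and 0.08 m and linear speed of housing below 0.05 m/s and value of joint skip below 0.1 rad), for 0.2 s.
2. with the skip tipped, the housing is in the crate (value of joint skip above 0.3 rad and x of housing in the frame of crate_lip between 0 and 0.232 m and y of housing in the frame of crate_lip between -0.126 and 0.126 m and z of housing in the frame of crate_lip below 0.03 m), for 0.1 s.
At the end, for the whole second after the job is handed in: The housing lies at rest inside the crate (its centre within the crate's walls and less than 70 mm above its floor), the skip is back down on its rest legs (within 0.04 rad), and the spacer ring, the bin and the can are within 20 mm of where they stood (x of housing in the frame of crate_lip between 0 and 0.232 m and y of housing in the frame of crate_lip between -0.126 and 0.126 m and z of housing in the frame of crate_lip below 0.03 m and linear speed of housing below 0.03 m/s and value of joint skip below 0.04 rad and distance of each of spacer, bin, can from where it was at the start of the episode below 0.02 m); the robot touches nothing.
It fails at once if the housing is lifted off the ledge (its centre more than 25 mm above where it stood) (height (world z) of housing above 0.295 m).
It fails at once if the skip is let drop (falling faster than 2.5 rad/s) instead of being lowered (velocity of joint skip below -2.5 rad/s).
It fails at once if the spacer ring, the bin or the can is moved by more than 20 mm (distance of any of spacer, bin, can from where it was at the start of the episode above 0.02 m).
It also fails if it takes over 67 s, if anything falls off the work surface, if the arm or the gripper's body presses on something with over 40 N, if the wrist force passes 120 N, or if a joint passes its speed limit or range.

ROBOT

A 7-joint arm with a two-finger parallel gripper is mounted at the origin on the work surface. World frame = base frame: x ahead of the robot, y to its left, z up, the work surface at z = 0. Lengths are in m, angles in rad, forces in N, time in s.
With the tool pointing down it reaches from about 0.425 to 0.875 m from the base axis. Payload 4.7 kg.
Tool frame: the origin (TCP) lies at the very end of the fingers, on their centre line; the grasp point (between the pads) lies 19 mm behind it; z points along the fingers, y is the line along which they close (so a half turn about z gives the same grasp; the last joint's range is limited). The gripper opens to 87 mm and grips with 3 to 60 N. Pads are 19 mm wide; open, the fingers measure 117 mm over their backs; the gripper's body (75 mm by 190 mm) begins 51 mm behind the grasp point.
Start: joints at [1.311, 0.321, -0.07, 1.45, 0.023, 1.371, -0.057], TCP at [0.176, -0.626, 0.186] pointing down, gripper open.
Joint ranges: [-2.86, 2.86], [-0.3, 2.09], [-1.38, 1.24], [0.06, 2.45], [-1.56, 4.7], [0.09, 2.05], [-2.69, 2.69]. Speed limits (rad/s): [2.57, 2.57, 3.14, 3.14, 3.14, 3.14, 3.14].

INTERFACE

Orientations are given as a rotation vector (axis times angle).
In Python, from bench import ctrl gives the robot as it stands.
- The arm moves only by the tool jog_arm, never from a script. Its argument "commands" is a list of rows, each a list of 7 numbers: the opening, from 0 (shut) to 1 (fully open), then the shift along the world's x, y, z scaled (see below), then the turn, a rotation vector about the world's x, y, z scaled (see below). A call has exactly 5 rows; each row is the pose to reach, as a shift and turn from the pose commanded when the call began; what a row does not reach only later rows make up. The controller multiplies each number of a shift by 0.5 m and each number of a turn by 30 degrees. A row lasts 1/12 s, in which the tool goes at most 41.7 mm and 7.16 degrees, less where a joint would pass 70% of its speed; a pose out of reach is approached as far as the arm can. A call with a number of a shift or a turn outside -1 to 1 is refused whole. A call with a gripper value outside its range is refused whole. The fingers move at their own pace and stop on an object; "grip_force" is the grip in N (left out, the last holds). Time passes only in rows, so rows that repeat a pose let the fingers close, or fill a call up. It gives the time, the measured TCP pose, the force, the opening and the grip force at its end, in the units of the state.
- ctrl.get_state(): the state, without advancing time (a new reading comes with each control period).
- ctrl.get_image(name): name is "scene" or "top" or "wrist"; returns a dict with "frame" (400x640x3 uint8, red, green, blue), "vfov" (degrees; the focal length in pixels is half the picture's height over the tangent of half this angle, whatever the lens; pixels are square), "cx", "cy" (the principal point, pixels), "camera_from_world" (4x4, takes a point from world to camera coordinates); the wrist camera has in their place "mount" (4x4, takes a point from camera to tool coordinates, whose origin is the TCP and whose axes are the flange's). Camera axes: x right, y down, z forward; pixel columns grow to the right and rows downward; lengths in m; the calibration is good to about 2 mm. The wrist camera is an equidistant fisheye: a pixel r from the principal point sees the ray r / f radians off the axis. A picture is of the moment at which its call begins: read the wrist's pose just before it. There is no depth.
- ctrl.close_job(): hands the job in; it is judged then, once.
The state is a dict: "time": time; "joint_positions": joint angles; "qd": joint speeds; "joint_torque": joint torques, N m; "position": TCP position; "tool_rot": TCP orientation; "ft_force": force on the tool from outside, world axes, zero at the start; "torque": the same for the moment, N m; "grip_width": opening from 0.0 (shut) to 1.0 (fully open); "grip_force": force on a finger pad.
Only numpy, scipy, OpenCV 4.12 (cv2) and the standard library are available. Lean on these libraries where they do the work, as an engineer would, in place of code of your own. Each camera call takes 0.05 s, during which the arm holds its last target. There are 200 camera calls.

## Working session

There is one attempt and no reset: what is moved stays moved. The work goes in short steps, Python scripts to look and compute and a tool call to move; the robot and the scene stay as the last step left them, time stands still between calls to the robot, and variables do not carry over. Pictures are saved under pics/ and viewed, at most 10 in all, crops included, and the job is handed in when it is done.

Besides the shell and the picture viewer there is one more tool, called after "Emit:" as name(argument=value, ...) on one line, values as JSON. jog_arm: Moves the arm, as the interface text tells. Shifts and turns lie within -1 to 1; 1 stands for 0.5 m of shift or 30 degrees of turn. Its arguments: {"type":"object","properties":{"commands":{"type":"array","items":{"type":"array","items":{"type":"number","minimum":-1,"maximum":1}}},"grip_force":{"type":"number"}},"required":["commands"]}

```bash
mkdir -p pics; ls
cat > h.py <<'E'
import numpy as np, cv2
from bench import ctrl
def ray(im,u,v):
    h=im["frame"].shape[0]; f=h/2/np.tan(np.radians(im["vfov"])/2)
    T=np.linalg.inv(np.array(im["camera_from_world"]))
    d=T[:3,:3]@np.array([(u-im["cx"])/f,(v-im["cy"])/f,1]); return T[:3,3],d
def onz(im,u,v,z):
    o,d=ray(im,u,v); return o+d*(z-o[2])/d[2]
def proj(im,p):
    h=im["frame"].shape[0]; f=h/2/np.tan(np.radians(im["vfov"])/2)
    c=np.array(im["camera_from_world"])@np.append(p,1); return f*c[0]/c[2]+im["cx"],f*c[1]/c[2]+im["cy"]
E
python3 - <<'E'
from h import *
import pickle
for n in ("scene","top"):
    im=ctrl.get_image(n); pickle.dump(im,open(n+".pkl","wb")); cv2.imwrite(f"pics/{n}.png",im["frame"][:,:,::-1])
    print(n,im["vfov"],np.round(np.linalg.inv(im["camera_from_world"]),3))
s=ctrl.get_state();print(s)
E
```

```text
pics
scene 49.64481526672989 [[ 0.42   0.686 -0.595  1.298]
 [ 0.908 -0.327  0.263 -0.249]
 [-0.014 -0.65  -0.759  1.062]
 [ 0.     0.     0.     1.   ]]
top 57.05164005596205 [[-2.700e-02 -9.910e-01  1.280e-01  4.880e-01]
 [-1.000e+00  2.700e-02 -3.000e-03  4.700e-02]
 [-1.000e-03 -1.280e-01 -9.920e-01  1.125e+00]
 [ 0.000e+00  0.000e+00  0.000e+00  1.000e+00]]
{'time': 0.1, 'joint_positions': array([ 1.31110098,  0.32175062, -0.07006738,  1.45154354,  0.02261059,
        1.37078841, -0.05691637]), 'qd': array([ 0.0007583 , -0.00352672,  0.0003597 , -0.00222446,  0.00210942,
       -0.00059899,  0.00048438]), 'joint_torque': array([-3.28323868e-04, -4.92570162e+01, -4.05758740e-01, -3.13398314e+01,
       -6.40928792e-02,  3.96072585e-02,  7.96867016e-05]), 'position': array([ 0.17553892, -0.62527779,  0.18507442]), 'tool_rot': array([-3.11054714e+00, -4.28502043e-01,  5.32271310e-04]), 'ft_force': array([ 0.41305317, -0.14856234,  0.48366116]), 'torque': array([0.01040713, 0.02324098, 0.01106968]), 'grip_force': 0.0, 'grip_width': 1.001434035674826}
```

View pics/scene.png

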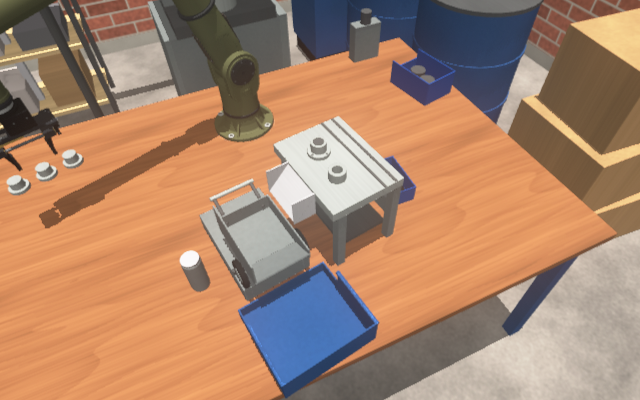

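View pics/top.png

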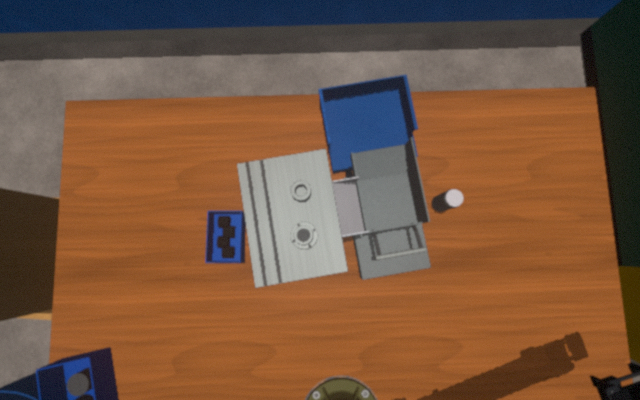

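The scene view shows the housing (318,148) nearer the robot and the spacer ring (337,173) beyond it, with the skip, crate and can (195,270) to the front. In the top view the housing is at about (304,236), the spacer at (301,190), the ledge edge runs from (325,150) to (347,271) and the skip bar is near (395,245).

Run:
```python
from h import *
import pickle
im=pickle.load(open("top.pkl","rb"))
c=im["frame"][130:290,190:480,::-1]
c=cv2.resize(c,None,fx=2.75,fy=2.75,interpolation=cv2.INTER_CUBIC)
cv2.imwrite("pics/crop.png",c)
for n,u,v,z in [("edge far",325,150,.25),("edge near",347,271,.25),("back far",237,164,.25),("back near",257,287,.25),("house",304,236,.29),("spacer",301,190,.28),("bar l",373,230,.165),("bar near",374,259,.165),("bar r",422,251,.165),("can",455,197,.13)]:
    print(n,np.round(onz(im,u,v,z),3))
```

```text
edge far [0.721 0.029 0.25 ]
edge near [ 0.429 -0.014  0.25 ]
back far [0.692 0.243 0.25 ]
back near [0.398 0.196 0.25 ]
house [0.512 0.083 0.29 ]
spacer [0.619 0.088 0.28 ]
bar l [ 0.527 -0.092  0.165]
bar near [ 0.452 -0.091  0.165]
bar r [ 0.469 -0.216  0.165]
can [ 0.612 -0.324  0.13 ]
```

View pics/crop.png

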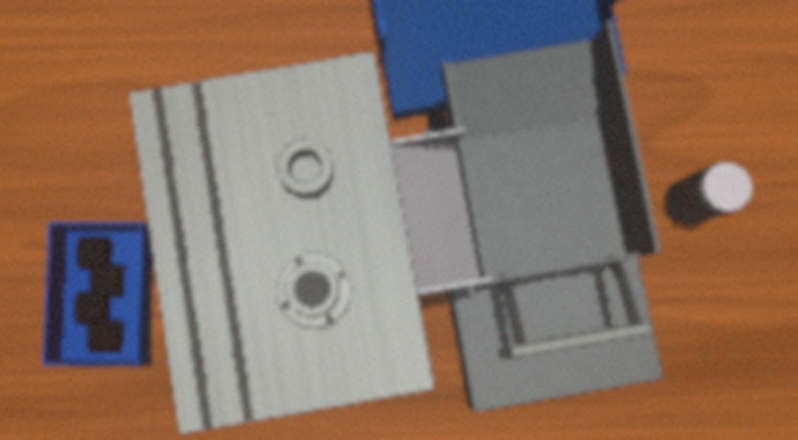

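Emit:
jog_arm(commands=[[1,0.04,0.03,0.06,0,0,0.2],[1,0.08,0.06,0.11,0,0,0.4],[1,0.12,0.1,0.17,0,0,0.6],[1,0.16,0.13,0.23,0,0,0.8],[1,0.2,0.16,0.28,0,0,1]], grip_force=10)

```text
time: 0.52
position: [0.2767, -0.5448, 0.3281]
tool_rot: [2.891, 1.227, 0.0]
ft_force: [1.4, -0.6, -0.3]
grip_width: 0.999
grip_force: 0.0
```

Emit:
jog_arm(commands=[[1,0.04,0.06,0.03,0,0,0.2],[1,0.08,0.13,0.05,0,0,0.4],[1,0.12,0.19,0.08,0,0,0.6],[1,0.16,0.26,0.1,0,0,0.8],[1,0.2,0.32,0.12,0,0,1]])

```text
time: 0.93
position: [0.3766, -0.3834, 0.3868]
tool_rot: [2.475, 1.935, 0.0]
ft_force: [0.8, -0.4, 0.1]
grip_width: 0.999
grip_force: 0.0
```

Emit:
jog_arm(commands=[[1,0.02,0.07,0,0,0,0.15],[1,0.05,0.14,0,0,0,0.3],[1,0.07,0.22,0,0,0,0.45],[1,0.1,0.29,0,0,0,0.6],[1,0.12,0.36,0,0,0,0.757]])

```text
time: 1.35
position: [0.4363, -0.2035, 0.3857]
tool_rot: [-2.047, -2.383, -0.0]
ft_force: [-0.2, 0.3, -0.0]
grip_width: 0.999
grip_force: 0.0
```

Emit:
jog_arm(commands=[[1,0.02,0.08,0,0,0,0],[1,0.04,0.15,0,0,0,0],[1,0.06,0.22,0,0,0,0],[1,0.08,0.3,0,0,0,0],[1,0.1,0.38,0,0,0,0]])

```text
time: 1.77
position: [0.4856, -0.0142, 0.3859]
tool_rot: [2.054, 2.377, -0.001]
ft_force: [0.7, -0.1, -0.4]
grip_width: 1.0
grip_force: 0.0
```

Emit:
jog_arm(commands=[[1,0.02,0.06,0,0,0,0],[1,0.04,0.12,0,0,0,0],[1,0.054,0.19,0,0,0,0],[1,0.054,0.19,0,0,0,0],[1,0.054,0.19,0,0,0,0]])

```text
time: 2.18
position: [0.5123, 0.0818, 0.3857]
tool_rot: [-2.045, -2.383, 0.0]
ft_force: [-0.1, -1.2, 0.1]
grip_width: 1.005
grip_force: 0.0
```

```bash
cat >> h.py <<'E'
from scipy.spatial.transform import Rotation as R
def wonz(st,im,u,v,z):
    h=im["frame"].shape[0]; f=h/2/np.tan(np.radians(im["vfov"])/2)
    x,y=u-im["cx"],v-im["cy"]; r=np.hypot(x,y); t=r/f
    d=np.array([np.sin(t)*x/max(r,1e-9),np.sin(t)*y/max(r,1e-9),np.cos(t)])
    M=np.array(im["mount"]); Rt=R.from_rotvec(st["tool_rot"]).as_matrix()
    o=Rt@M[:3,3]+st["position"]; d=Rt@M[:3,:3]@d
    return o+d*(z-o[2])/d[2]
E
python3 - <<'E'
from h import *
import pickle
s=ctrl.get_state(); im=ctrl.get_image("wrist"); pickle.dump((s,im),open("w1.pkl","wb"))
cv2.imwrite("pics/w1.png",im["frame"][:,:,::-1]); print(im["vfov"],im["cx"],im["cy"],np.round(im["mount"],3))
E
```

```text
65.70646984690485 311.6761228571094 199.39019592924382 [[-0.    -0.957 -0.291  0.081]
 [ 1.    -0.001  0.001 -0.001]
 [-0.002 -0.291  0.957 -0.2  ]
 [ 0.     0.     0.     1.   ]]
```

View pics/w1.png

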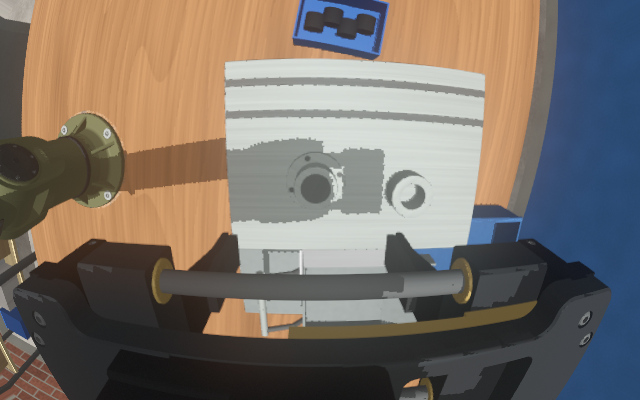

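The wrist view shows the housing bore at (316,188), the spacer at (409,192), the ledge edge along row 247 and the back corners near (225,62) and (485,75).

Run:
```python
from h import *
import pickle
s,im=pickle.load(open("w1.pkl","rb"))
for n,u,v,z in [("house",316,187,.29),("spacer",409,192,.28),("bn",225,62,.25),("bf",485,75,.25),("edge n",230,249,.25),("edge f",470,247,.25)]:
    print(n,np.round(wonz(s,im,u,v,z),3))
```

```text
house [0.515 0.086 0.29 ]
spacer [0.614 0.094 0.28 ]
bn [0.398 0.201 0.25 ]
bf [0.694 0.244 0.25 ]
edge n [ 0.425 -0.017  0.25 ]
edge f [0.732 0.028 0.25 ]
```

Emit:
jog_arm(commands=[[1,0.004,0.006,-0.06,0,0,0],[1,0.004,0.006,-0.12,0,0,0],[1,0.004,0.006,-0.17,0,0,0],[1,0.004,0.006,-0.21,0,0,0],[1,0.004,0.006,-0.232,0,0,0]])

```text
time: 2.65
position: [0.5135, 0.0794, 0.2673]
tool_rot: [-2.056, -2.373, 0.005]
ft_force: [-0.1, -1.0, 0.6]
grip_width: 1.003
grip_force: 0.0
```

Emit:
jog_arm(commands=[[0.45,0,0,0,0,0,0],[0.4,0,0,0,0,0,0],[0.35,0,0,0,0,0,0],[0.3,0,0,0,0,0,0],[0.3,0,0,0,0,0,0]], grip_force=6)

```text
time: 3.07
position: [0.5154, 0.0823, 0.2713]
tool_rot: [2.052, 2.377, 0.002]
ft_force: [0.2, 0.3, -0.2]
grip_width: 0.708
grip_force: 0.0
```

Emit:
jog_arm(commands=[[0.3,0,0,0,0,0,0],[0.3,0,0,0,0,0,0],[0.3,0,0,0,0,0,0],[0.3,0,0,0,0,0,0],[0.3,0,0,0,0,0,0]])

```text
time: 3.48
position: [0.5147, 0.0822, 0.2701]
tool_rot: [2.053, 2.378, -0.0]
ft_force: [-1.1, 0.3, 0.0]
grip_width: 0.347
grip_force: 0.0
```

Run:
```python
from h import *
im=ctrl.get_image("scene"); s=ctrl.get_state(); print(s["grip_width"],s["grip_force"],s["position"])
a=cv2.resize(im["frame"][90:230,240:430,::-1],None,fx=2,fy=2)
im=ctrl.get_image("wrist")["frame"][:,:,::-1][80:400,150:530]
o=np.zeros((320,760,3),np.uint8); o[:280,:380]=a; o[:,380:]=im
cv2.imwrite("pics/g1.png",o)
```

```text
0.32660725306867083 0.0 [0.51473026 0.08220089 0.2700785 ]
```

View pics/g1.png

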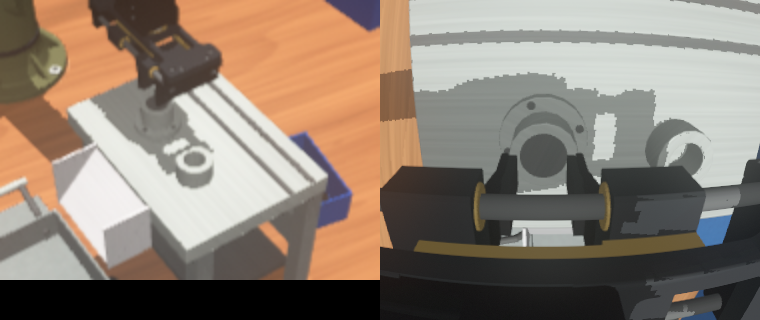

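The scene half shows the fingers over the hub; in the wrist half the hub bore is at full-frame (312,237), apparently behind the fingers' line. I'll measure it.

Run:
```python
from h import *
s=ctrl.get_state(); im=ctrl.get_image("wrist")
for u,v,z in [(312,237,.29),(312,225,.262)]: print(np.round(wonz(s,im,u,v,z),4))
t=ctrl.get_image("top")
import pickle
for z in (.29,):
  print(np.round(proj(t,[.514,.085,z]),1),np.round(proj(t,[.514,.11,z]),1))
print(s["position"],s["grip_width"],s["grip_force"])
i=pickle.load(open("scene.pkl","rb"))
print([np.round(proj(i,p),1) for p in ([.514,.085,.29],[.514,.105,.29])])
```

```text
[0.5139 0.0836 0.29  ]
[0.5144 0.0808 0.262 ]
[303.  235.2] [291.9 235.5]
[0.5146949  0.0821996  0.27005739] 0.31674943048705395 0.0
[array([317.5, 141.3]), array([324.4, 139.1])]
```

Emit:
jog_arm(commands=[[0.25,0,0,0,0,0,0],[0.2,0,0,0,0,0,0],[0.2,0,0,0,0,0,0],[0.2,0,0,0,0,0,0],[0.2,0,0,0,0,0,0]])

```text
time: 4.1
position: [0.5147, 0.0822, 0.2701]
tool_rot: [2.053, 2.378, 0.0]
ft_force: [0.2, -0.2, 0.0]
grip_width: 0.204
grip_force: 0.0
```

Run:
```python
from h import *
s=ctrl.get_state(); im=ctrl.get_image("wrist"); print(s["position"],s["grip_width"],s["grip_force"])
M=np.linalg.inv(im["mount"]); f=200/np.tan(np.radians(im["vfov"])/2)
for p in ([0,0,0],[0,.022,0],[0,-.022,0],[0,.022,-.019]):
    c=(M@np.append(p,1))[:3]; r=np.hypot(c[0],c[1]); t=np.arctan2(r,c[2]); print(p,im["cx"]+f*t*c[0]/r,im["cy"]+f*t*c[1]/r)
cv2.imwrite("pics/g2.png",cv2.resize(im["frame"][140:320,220:420,::-1],None,fx=3,fy=3))
```

```text
[0.51474276 0.08218314 0.27008128] 0.20407396850716675 0.0
[0, 0, 0] 312.717970093924 227.43945527187014
[0, 0.022, 0] 344.2032995143445 227.3044559069021
[0, -0.022, 0] 281.2028163226427 227.3812207398822
[0, 0.022, -0.019] 347.1366103221279 238.39808529895805
```

View pics/g2.png

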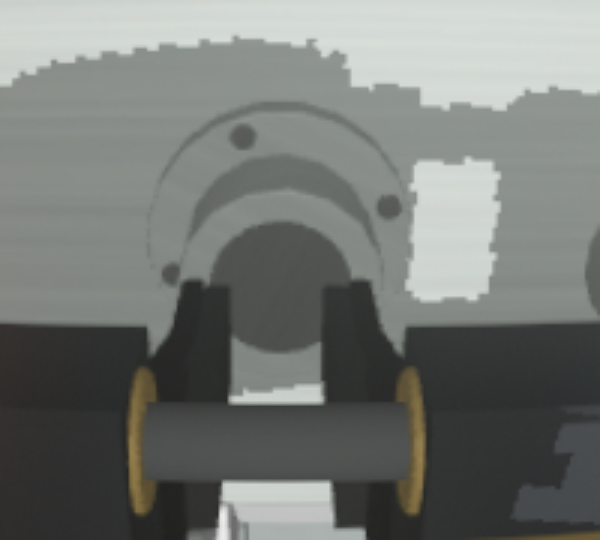

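The fingers pass in front of or above the hub with no contact: the tips seem higher than I assumed. I'll open, go lower while watching the force, and close again.

Emit:
jog_arm(commands=[[1,0,0,0,0,0,0],[1,0,0,0,0,0,0],[1,0,0,0,0,0,0],[1,0,0,0,0,0,0],[1,0,0,0,0,0,0]])

```text
time: 4.57
position: [0.5147, 0.0822, 0.2701]
tool_rot: [2.053, 2.378, 0.0]
ft_force: [0.7, -0.3, 0.0]
grip_width: 0.496
grip_force: 0.0
```

Emit:
jog_arm(commands=[[1,0,0,0,0,0,0],[1,0,0,0,0,0,0],[1,0,0,0,0,0,0],[1,0,0,0,0,0,0],[1,0,0,0,0,0,0]])

```text
time: 4.98
position: [0.5147, 0.0822, 0.2701]
tool_rot: [2.053, 2.378, 0.0]
ft_force: [-0.7, -1.1, 0.1]
grip_width: 0.876
grip_force: 0.0
```

Emit:
jog_arm(commands=[[1,0,0,-0.005,0,0,0],[1,0,0,-0.01,0,0,0],[1,0,0,-0.018,0,0,0],[1,0,0,-0.026,0,0,0],[1,0,0,-0.026,0,0,0]])

```text
time: 5.4
position: [0.5141, 0.082, 0.256]
tool_rot: [-2.052, -2.377, 0.002]
ft_force: [-0.7, -0.0, -0.1]
grip_width: 0.997
grip_force: 0.0
```

Run:
```python
from h import *
s=ctrl.get_state(); print(s["position"],s["grip_width"],s["ft_force"])
w=ctrl.get_image("wrist")["frame"][120:320,200:430,::-1]
im=ctrl.get_image("scene")
print("TCP px",proj(im,s["position"]))
Rt=R.from_rotvec(s["tool_rot"]).as_matrix()
for k in (-.05,.05): print("tip px",np.round(proj(im,s["position"]+Rt@[0,k,0]),1))
a=cv2.resize(im["frame"][95:215,250:370,::-1],None,fx=3.3,fy=3.3,interpolation=cv2.INTER_CUBIC)
o=np.zeros((400,800,3),np.uint8); o[:396,:396]=a; o[:348,400:]=cv2.resize(w,(400,348))
cv2.imwrite("pics/g3.png",o)
```

```text
[0.51414155 0.08203262 0.25595724] 0.9974270892651815 [-0.66655585 -0.00138066 -0.08550839]
TCP px (np.float64(316.80693647198757), np.float64(151.06483740508432))
tip px [307.  140.7]
tip px [327.1 162. ]
```

View pics/g3.png

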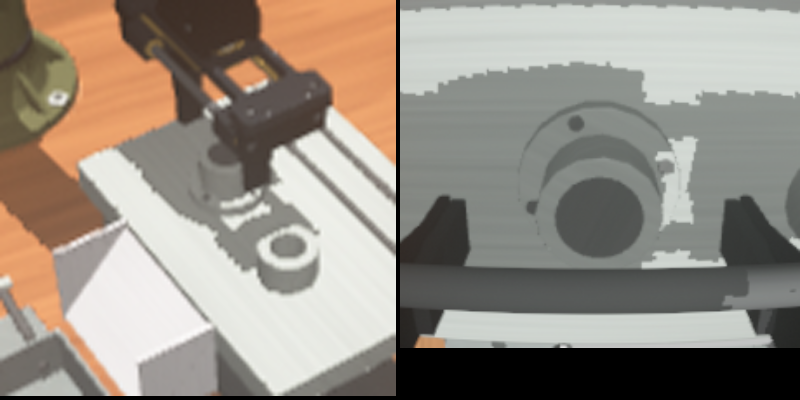

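The scene half shows the near fingertip at full-frame (329,152), against (327,162) expected. In the wrist half the finger gap also looks too wide for the stated tip depth. Both say the real fingertips end about 33 mm above the reported TCP. I'll go down by about 20 mm and close.

Emit:
jog_arm(commands=[[1,0.002,0.004,-0.01,0,0,0],[1,0.002,0.004,-0.02,0,0,0],[1,0.002,0.004,-0.03,0,0,0],[1,0.002,0.004,-0.036,0,0,0],[1,0.002,0.004,-0.036,0,0,0]])

```text
time: 5.92
position: [0.5152, 0.084, 0.2381]
tool_rot: [-2.052, -2.377, 0.002]
ft_force: [0.4, 0.3, 0.0]
grip_width: 0.999
grip_force: 0.0
```

Emit:
jog_arm(commands=[[0.4,0,0,0,0,0,0],[0.4,0,0,0,0,0,0],[0.4,0,0,0,0,0,0],[0.4,0,0,0,0,0,0],[0.4,0,0,0,0,0,0]], grip_force=6)

```text
time: 6.33
position: [0.5158, 0.0842, 0.2393]
tool_rot: [2.053, 2.378, 0.0]
ft_force: [0.3, -0.9, -0.4]
grip_width: 0.706
grip_force: 0.0
```

Emit:
jog_arm(commands=[[0.4,0,0,0,0,0,0],[0.4,0,0,0,0,0,0],[0.4,0,0,0,0,0,0],[0.4,0,0,0,0,0,0],[0.4,0,0,0,0,0,0]])

```text
time: 6.75
position: [0.5156, 0.0842, 0.2391]
tool_rot: [-2.053, -2.378, 0.0]
ft_force: [-0.7, -0.4, 0.7]
grip_width: 0.503
grip_force: 6.0
```

Gripped at 44 mm, which is the hub. Now slide it diagonally to the edge, in line with the chute.

Emit:
jog_arm(commands=[[0.4,0.008,-0.012,0,0,0,0],[0.4,0.022,-0.032,0,0,0,0],[0.4,0.036,-0.052,0,0,0,0],[0.4,0.05,-0.072,0,0,0,0],[0.4,0.064,-0.09,0,0,0,0]])

```text
time: 7.17
position: [0.5485, 0.0379, 0.2391]
tool_rot: [-2.053, -2.377, -0.001]
ft_force: [-2.9, 3.8, 3.0]
grip_width: 0.505
grip_force: 6.0
```

Emit:
jog_arm(commands=[[0.4,0.014,-0.02,0,0,0,0],[0.4,0.028,-0.04,0,0,0,0],[0.4,0.042,-0.06,0,0,0,0],[0.4,0.054,-0.08,0,0,0,0],[0.4,0.062,-0.09,0,0,0,0]])

```text
time: 7.58
position: [0.5796, -0.0102, 0.2377]
tool_rot: [2.057, 2.374, -0.004]
ft_force: [0.8, -0.5, -3.8]
grip_width: 0.505
grip_force: 6.0
```

Run:
```python
from h import *
ctrl.get_image("top");s=ctrl.get_state(); print(s["position"],s["grip_width"],s["ft_force"])
im=ctrl.get_image("top"); a=cv2.resize(im["frame"][130:290,230:450,::-1],None,fx=1.7,fy=1.7)
im=ctrl.get_image("scene");b=im["frame"][100:300,190:410,::-1]; b=cv2.resize(b,None,fx=1.9,fy=1.9)
o=np.zeros((400,800,3),np.uint8); o[:a.shape[0],:a.shape[1]]=a; o[:b.shape[0],380:380+b.shape[1]]=b
cv2.imwrite("pics/g4.png",o)
```

```text
[ 0.57992623 -0.0108445   0.23749079] 0.5046150783151263 [-0.40157146 -2.18347772 -3.7213049 ]
```

View pics/g4.png

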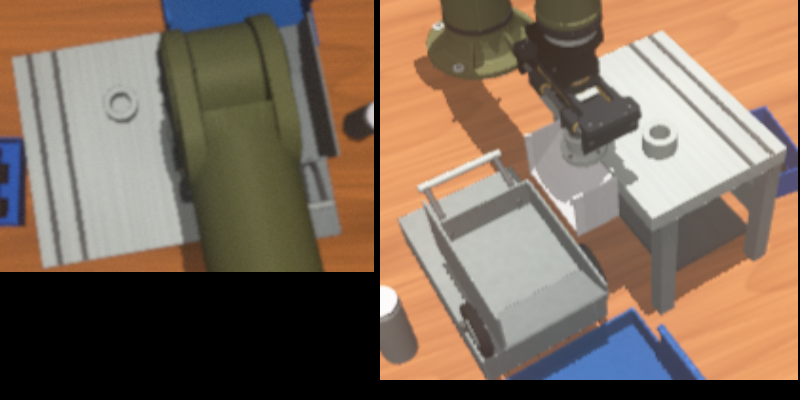

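The housing hangs over the edge, centred on the chute mouth (scene half, about (585,145)), and the spacer is untouched. Release.

Emit:
jog_arm(commands=[[1,0,0,0,0,0,0],[1,0,0,0,0,0,0],[1,0,0,0,0,0,0],[1,0,0,0,0,0,0],[1,0,0,0,0,0,0]])

```text
time: 8.15
position: [0.5789, -0.0055, 0.2396]
tool_rot: [2.051, 2.378, 0.001]
ft_force: [-0.4, -0.5, -0.5]
grip_width: 0.795
grip_force: 0.0
```

Emit:
jog_arm(commands=[[1,0,0,0,0,0,0],[1,0,0,0,0,0,0],[1,0,0,0,0,0,0],[1,0,0,0,0,0,0],[1,0,0,0,0,0,0]])

```text
time: 8.57
position: [0.5787, -0.0058, 0.2391]
tool_rot: [2.053, 2.378, 0.0]
ft_force: [0.1, -0.8, -0.3]
grip_width: 0.992
grip_force: 0.0
```

Run:
```python
from h import *
s=ctrl.get_state(); print(s["position"],s["grip_width"],s["ft_force"])
im=ctrl.get_image("scene");b=im["frame"][100:300,190:410,::-1]; b=cv2.resize(b,None,fx=2,fy=2)
cv2.imwrite("pics/g5.png",b)
```

```text
[ 0.57874392 -0.00581025  0.23908855] 0.9920351454221777 [ 0.13919077 -0.80613014 -0.28148803]
```

View pics/g5.png

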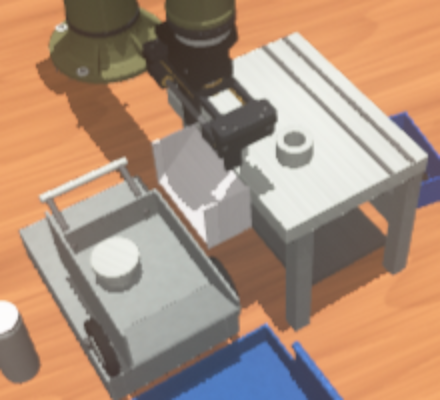

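The housing has landed in the skip, flange up, at about (115,262) in this 2x crop, and the chute is empty. Now move over the bar.

Emit:
jog_arm(commands=[[1,0,0,0.03,0,0,0],[1,0,0,0.07,0,0,0],[1,0,0,0.12,0,0,0],[1,0,0,0.16,0,0,0],[1,0,0,0.2,0,0,0]])

```text
time: 9.03
position: [0.5788, -0.0058, 0.3403]
tool_rot: [2.053, 2.378, 0.0]
ft_force: [1.5, -0.1, -0.6]
grip_width: 1.001
grip_force: 0.0
```

Emit:
jog_arm(commands=[[1,-0.04,-0.06,0,0,0,0],[1,-0.09,-0.12,0,0,0,0],[1,-0.14,-0.18,0,0,0,0],[1,-0.19,-0.25,0,0,0,0],[1,-0.23,-0.308,0,0,0,0]])

```text
time: 9.45
position: [0.462, -0.1616, 0.3394]
tool_rot: [2.053, 2.376, -0.001]
ft_force: [0.3, -1.3, -0.1]
grip_width: 1.002
grip_force: 0.0
```

Emit:
jog_arm(commands=[[1,0,0,-0.04,0,0,0],[1,0,0,-0.1,0,0,0],[1,0,0,-0.16,0,0,0],[1,0,0,-0.16,0,0,0],[1,0,0,-0.16,0,0,0]])

```text
time: 9.87
position: [0.4628, -0.1596, 0.2585]
tool_rot: [-2.051, -2.376, 0.001]
ft_force: [0.2, 0.2, 0.3]
grip_width: 1.003
grip_force: 0.0
```

Run:
```python
from h import *
import pickle
t=pickle.load(open("top.pkl","rb"))
print("bar top-cam",np.round([onz(t,376.2,258,.171),onz(t,425.6,249.3,.171)],4))
s=ctrl.get_state(); im=ctrl.get_image("wrist"); pickle.dump((s,im),open("w2.pkl","wb")); print(s["position"])
cv2.imwrite("pics/w2.png",im["frame"][:,:,::-1])
```

```text
bar top-cam [[ 0.4546 -0.0959  0.171 ]
 [ 0.4733 -0.2237  0.171 ]]
[ 0.46283224 -0.15955528  0.25850615]
```

View pics/w2.png

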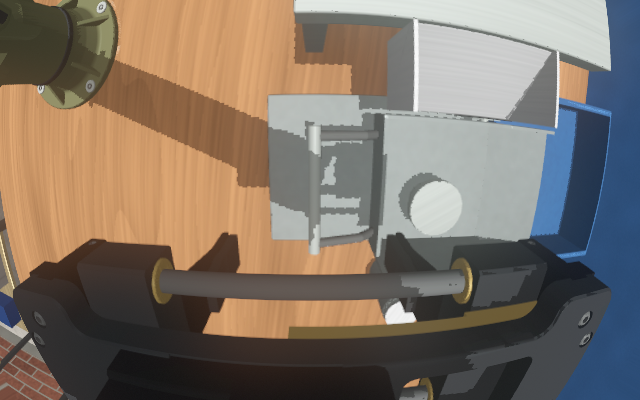

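The wrist view shows the bar vertical from (315,125) to (314,253), between the finger lines, and the housing at (437,208) in the tub.

Run:
```python
from h import *
import pickle
s,im=pickle.load(open("w2.pkl","rb"))
a,b=[wonz(s,im,u,v,.171) for u,v in ((315,125),(314,253))]; print(a,b,(a+b)/2,np.linalg.norm(a-b))
A=np.array([.676,-.128]); X=np.array([.989,.146])
m=np.array([.464,-.16]);p=[]
for th in np.arange(0,1.31,.1):
    c,q=np.cos(th),np.sin(th); dx=-.215*c+.065*q+.215; dz=.065*c+.215*q-.065
    print(round(th,1),np.round(np.array([dx*X[0],dx*X[1],dz])/.5,3))
```

```text
[ 0.45555182 -0.09442341  0.171     ] [ 0.47377385 -0.22268588  0.171     ] [ 0.46466284 -0.15855465  0.171     ] 0.12955039537987292
0.0 [0. 0. 0.]
0.1 [0.015 0.002 0.042]
0.2 [0.034 0.005 0.083]
0.3 [0.057 0.008 0.121]
0.4 [0.084 0.012 0.157]
0.5 [0.114 0.017 0.19 ]
0.6 [0.147 0.022 0.22 ]
0.7 [0.183 0.027 0.246]
0.8 [0.221 0.033 0.269]
0.9 [0.262 0.039 0.288]
1.0 [0.304 0.045 0.302]
1.1 [0.347 0.051 0.312]
1.2 [0.391 0.058 0.318]
1.3 [0.435 0.064 0.319]
```

Emit:
jog_arm(commands=[[1,0.003,0.001,-0.06,0,0,0],[1,0.003,0.001,-0.12,0,0,0],[1,0.003,0.001,-0.18,0,0,0],[1,0.003,0.001,-0.2,0,0,0],[1,0.003,0.001,-0.2,0,0,0]])

```text
time: 10.33
position: [0.4648, -0.1589, 0.1585]
tool_rot: [-2.051, -2.377, 0.0]
ft_force: [0.4, 0.3, 0.8]
grip_width: 1.001
grip_force: 0.0
```

Emit:
jog_arm(commands=[[1,0,0,-0.015,0,0,0],[1,0,0,-0.035,0,0,0],[1,0,0,-0.055,0,0,0],[1,0,0,-0.075,0,0,0],[1,0,0,-0.085,0,0,0]])

```text
time: 10.75
position: [0.4647, -0.1592, 0.1153]
tool_rot: [-2.052, -2.377, 0.0]
ft_force: [-0.8, -1.1, 0.3]
grip_width: 1.0
grip_force: 0.0
```

Emit:
jog_arm(commands=[[0.06,0,0,0,0,0,0],[0.06,0,0,0,0,0,0],[0.06,0,0,0,0,0,0],[0.06,0,0,0,0,0,0],[0.06,0,0,0,0,0,0]], grip_force=15)

```text
time: 11.17
position: [0.4656, -0.1594, 0.1171]
tool_rot: [2.052, 2.377, 0.0]
ft_force: [0.0, 0.2, 0.5]
grip_width: 0.709
grip_force: 0.0
```

Emit:
jog_arm(commands=[[0.06,0,0,0,0,0,0],[0.06,0,0,0,0,0,0],[0.06,0,0,0,0,0,0],[0.06,0,0,0,0,0,0],[0.06,0,0,0,0,0,0]])

```text
time: 11.58
position: [0.4652, -0.1593, 0.1166]
tool_rot: [2.053, 2.378, 0.0]
ft_force: [-0.6, 0.1, 0.1]
grip_width: 0.325
grip_force: 0.0
```

Emit:
jog_arm(commands=[[0.06,0,0,0,0,0,0],[0.06,0,0,0,0,0,0],[0.06,0,0,0,0,0,0],[0.06,0,0,0,0,0,0],[0.06,0,0,0,0,0,0]])

```text
time: 12.0
position: [0.465, -0.1593, 0.1165]
tool_rot: [-2.053, -2.378, 0.0]
ft_force: [-1.0, -0.7, 1.2]
grip_width: 0.13
grip_force: 15.0
```

Emit:
jog_arm(commands=[[0.06,0.006,0.001,0.017,0,0,0],[0.06,0.012,0.002,0.034,0,0,0],[0.06,0.018,0.003,0.05,0,0,0],[0.06,0.026,0.004,0.067,0,0,0],[0.06,0.034,0.005,0.083,0,0,0]])

```text
time: 12.42
position: [0.482, -0.1569, 0.159]
tool_rot: [-2.053, -2.377, 0.001]
ft_force: [-1.3, -1.0, -1.9]
grip_width: 0.127
grip_force: 15.0
```

Emit:
jog_arm(commands=[[0.06,0.009,0.001,0.015,0,0,0],[0.06,0.018,0.002,0.03,0,0,0],[0.06,0.028,0.004,0.046,0,0,0],[0.06,0.039,0.006,0.06,0,0,0],[0.06,0.05,0.007,0.074,0,0,0]])

```text
time: 12.83
position: [0.5058, -0.1534, 0.196]
tool_rot: [-2.051, -2.375, 0.004]
ft_force: [-9.0, 0.2, 2.4]
grip_width: 0.135
grip_force: 15.0
```

Emit:
jog_arm(commands=[[0.06,0,0,0,0,0,0],[0.06,0,0,0,0,0,0],[0.06,0,0,0,0,0,0],[0.06,0,0,0,0,0,0],[0.06,0,0,0,0,0,0]])

```text
time: 13.25
position: [0.5057, -0.1534, 0.196]
tool_rot: [-2.052, -2.376, 0.004]
ft_force: [-7.4, -1.0, 3.6]
grip_width: 0.129
grip_force: 15.0
```

Run:
```python
from h import *
s=ctrl.get_state(); print(s["ft_force"],s["torque"],s["position"],s["grip_width"])
```

```text
[-7.42477657 -0.96380621  3.57441735] [-0.07153436  1.78213    -0.01501614] [ 0.50571348 -0.15341081  0.19599486] 0.1293534354659883
```

Emit:
jog_arm(commands=[[0.06,0.008,0.001,0.015,0,0,0],[0.06,0.019,0.003,0.029,0,0,0],[0.06,0.031,0.005,0.042,0,0,0],[0.06,0.044,0.007,0.055,0,0,0],[0.06,0.057,0.009,0.067,0,0,0]])

```text
time: 13.67
position: [0.5376, -0.1487, 0.2293]
tool_rot: [2.051, 2.377, 0.003]
ft_force: [2.8, 0.2, -8.0]
grip_width: 0.134
grip_force: 15.0
```

Emit:
jog_arm(commands=[[0.06,0.014,0.002,0.011,0,0,0],[0.06,0.028,0.004,0.021,0,0,0],[0.06,0.043,0.006,0.031,0,0,0],[0.06,0.058,0.009,0.04,0,0,0],[0.06,0.074,0.011,0.049,0,0,0]])

```text
time: 14.08
position: [0.573, -0.1436, 0.2541]
tool_rot: [-2.053, -2.378, 0.002]
ft_force: [-0.5, -1.5, -0.6]
grip_width: 0.13
grip_force: 15.0
```

Emit:
jog_arm(commands=[[0.06,0.016,0.002,0.008,0,0,0],[0.06,0.032,0.005,0.015,0,0,0],[0.06,0.049,0.007,0.022,0,0,0],[0.06,0.066,0.01,0.028,0,0,0],[0.06,0.083,0.012,0.033,0,0,0]])

```text
time: 14.5
position: [0.615, -0.1375, 0.271]
tool_rot: [2.053, 2.377, -0.0]
ft_force: [-0.7, -0.6, 1.5]
grip_width: 0.128
grip_force: 15.0
```

Emit:
jog_arm(commands=[[0.06,0.017,0.003,0.004,0,0,0],[0.06,0.034,0.005,0.008,0,0,0],[0.06,0.052,0.008,0.011,0,0,0],[0.06,0.069,0.01,0.014,0,0,0],[0.06,0.087,0.013,0.016,0,0,0]])

```text
time: 14.92
position: [0.6586, -0.1311, 0.2787]
tool_rot: [2.053, 2.377, 0.0]
ft_force: [-0.4, -2.4, -0.8]
grip_width: 0.131
grip_force: 15.0
```

Emit:
jog_arm(commands=[[0.06,0.01,0.001,0,0,0,0],[0.06,0.02,0.003,0.001,0,0,0],[0.06,0.024,0.003,0.001,0,0,0],[0.06,0.024,0.003,0.001,0,0,0],[0.06,0.024,0.003,0.001,0,0,0]])

```text
time: 15.33
position: [0.6701, -0.1295, 0.279]
tool_rot: [2.052, 2.377, 0.001]
ft_force: [-0.8, -1.3, 5.1]
grip_width: 0.13
grip_force: 15.0
```

```bash
cat > find.py <<'E'
from h import *
import pickle
def chk(n,box,z):
    a=pickle.load(open(n+".pkl","rb"))["frame"]; im=ctrl.get_image(n); b=im["frame"]
    blue=lambda f:(f[...,2].astype(int)-f[...,0]>50)
    m=(blue(a)&~blue(b)).astype(np.uint8); u0,v0,u1,v1=box; q=np.zeros_like(m); q[v0:v1,u0:u1]=m[v0:v1,u0:u1]
    k,l,st,c=cv2.connectedComponentsWithStats(q)
    for i in range(1,k):
        if st[i,4]>25: 
            print(n,st[i],np.round(c[i],1),b[l==i].mean(0).round(),np.round(onz(im,*c[i],z),3))
chk("scene",(238,260,380,392),.03); chk("top",(315,70,420,185),.03)
E
python3 find.py
```

```text
scene [264 304   8  13  42] [267.7 309.6] [111. 115. 123.] [ 0.777 -0.181  0.03 ]
scene [287 314  26  27 568] [299.4 327. ] [215. 218. 217.] [ 0.855 -0.126  0.03 ]
top [409 102   8  27  72] [412.6 114.9] [38. 39. 37.] [ 0.883 -0.25   0.03 ]
top [ 363  104   46   44 1176] [386.5 125. ] [79. 82. 86.] [ 0.853 -0.168  0.03 ]
top [348 159   4   9  28] [349.2 162.8] [56. 62. 77.] [ 0.737 -0.048  0.03 ]
```

The bright housing is at about (0.855, -0.126), inside the crate. Now lower the skip back along the same arc.

Emit:
jog_arm(commands=[[0.06,-0.02,-0.003,-0.001,0,0,0],[0.06,-0.038,-0.005,-0.003,0,0,0],[0.06,-0.06,-0.009,-0.006,0,0,0],[0.06,-0.085,-0.012,-0.011,0,0,0],[0.06,-0.111,-0.016,-0.017,0,0,0]])

```text
time: 15.85
position: [0.6138, -0.1374, 0.2691]
tool_rot: [2.053, 2.378, 0.001]
ft_force: [0.7, -1.5, -1.1]
grip_width: 0.129
grip_force: 15.0
```

Emit:
jog_arm(commands=[[0.06,-0.017,-0.002,-0.005,0,0,0],[0.06,-0.034,-0.005,-0.011,0,0,0],[0.06,-0.051,-0.007,-0.018,0,0,0],[0.06,-0.067,-0.01,-0.025,0,0,0],[0.06,-0.083,-0.012,-0.033,0,0,0]])

```text
time: 16.27
position: [0.572, -0.1434, 0.2525]
tool_rot: [2.053, 2.378, 0.0]
ft_force: [-0.2, -1.3, 1.2]
grip_width: 0.13
grip_force: 15.0
```

Emit:
jog_arm(commands=[[0.06,-0.016,-0.002,-0.009,0,0,0],[0.06,-0.031,-0.005,-0.018,0,0,0],[0.06,-0.046,-0.007,-0.028,0,0,0],[0.06,-0.06,-0.009,-0.038,0,0,0],[0.06,-0.074,-0.011,-0.049,0,0,0]])

```text
time: 16.68
position: [0.535, -0.1487, 0.228]
tool_rot: [-2.053, -2.378, -0.0]
ft_force: [1.1, -1.0, 0.5]
grip_width: 0.129
grip_force: 15.0
```

Emit:
jog_arm(commands=[[0.06,-0.013,-0.002,-0.012,0,0,0],[0.06,-0.026,-0.004,-0.025,0,0,0],[0.06,-0.038,-0.006,-0.038,0,0,0],[0.06,-0.049,-0.008,-0.052,0,0,0],[0.06,-0.059,-0.009,-0.066,0,0,0]])

```text
time: 17.1
position: [0.504, -0.1531, 0.1948]
tool_rot: [-2.051, -2.376, 0.003]
ft_force: [-6.9, 0.6, 3.4]
grip_width: 0.128
grip_force: 15.0
```

Emit:
jog_arm(commands=[[0.06,-0.011,-0.001,-0.014,0,0,0],[0.06,-0.022,-0.003,-0.028,0,0,0],[0.06,-0.032,-0.005,-0.044,0,0,0],[0.06,-0.041,-0.006,-0.059,0,0,0],[0.06,-0.05,-0.007,-0.074,0,0,0]])

```text
time: 17.52
position: [0.4807, -0.1566, 0.1575]
tool_rot: [-2.052, -2.378, -0.0]
ft_force: [-1.1, 1.3, 1.1]
grip_width: 0.126
grip_force: 15.0
```

Emit:
jog_arm(commands=[[0.06,-0.008,-0.001,-0.016,0,0,0],[0.06,-0.015,-0.002,-0.032,0,0,0],[0.06,-0.021,-0.003,-0.046,0,0,0],[0.06,-0.026,-0.004,-0.058,0,0,0],[0.06,-0.03,-0.004,-0.066,0,0,0]])

```text
time: 17.93
position: [0.4672, -0.1586, 0.1249]
tool_rot: [2.051, 2.377, 0.003]
ft_force: [3.1, 1.6, -1.9]
grip_width: 0.133
grip_force: 15.0
```

Emit:
jog_arm(commands=[[0.06,-0.001,0,-0.003,0,0,0],[0.06,-0.002,0,-0.007,0,0,0],[0.06,-0.003,0,-0.01,0,0,0],[0.06,-0.003,0,-0.013,0,0,0],[0.06,-0.003,0,-0.014,0,0,0]])

```text
time: 18.35
position: [0.4651, -0.1589, 0.1186]
tool_rot: [2.052, 2.378, 0.0]
ft_force: [3.0, 1.5, -1.3]
grip_width: 0.133
grip_force: 15.0
```

Emit:
jog_arm(commands=[[0.06,-0.001,0,-0.002,0,0,0],[0.06,-0.002,0,-0.004,0,0,0],[0.06,-0.003,0,-0.006,0,0,0],[0.06,-0.003,0,-0.008,0,0,0],[0.06,-0.003,0,-0.008,0,0,0]])

```text
time: 18.77
position: [0.4651, -0.1591, 0.118]
tool_rot: [2.05, 2.375, 0.001]
ft_force: [-0.7, 2.9, 16.3]
grip_width: 0.127
grip_force: 15.0
```

Emit:
jog_arm(commands=[[0.06,0,0,-0.002,0,0,0],[0.06,0,0,-0.004,0,0,0],[0.06,0,0,-0.004,0,0,0],[0.06,0,0,-0.004,0,0,0],[0.06,0,0,-0.004,0,0,0]])

```text
time: 19.18
position: [0.4652, -0.1595, 0.117]
tool_rot: [2.05, 2.375, -0.0]
ft_force: [-4.2, 2.9, 21.6]
grip_width: 0.13
grip_force: 15.0
```

Firm upward force: the skip is on its legs. Unload and let go.

Emit:
jog_arm(commands=[[0.06,0,0,0.004,0,0,0],[0.06,0,0,0.005,0,0,0],[0.3,0,0,0.005,0,0,0],[0.7,0,0,0.005,0,0,0],[1,0,0,0.005,0,0,0]])

```text
time: 19.6
position: [0.4618, -0.1592, 0.1143]
tool_rot: [-2.052, -2.376, 0.003]
ft_force: [0.0, -0.5, -0.0]
grip_width: 0.276
grip_force: 0.0
```

Emit:
jog_arm(commands=[[1,0,0,0,0,0,0],[1,0,0,0,0,0,0],[1,0,0,0,0,0,0],[1,0,0,0,0,0,0],[1,0,0,0,0,0,0]])

```text
time: 20.02
position: [0.463, -0.1588, 0.1149]
tool_rot: [-2.053, -2.378, 0.0]
ft_force: [-0.3, -0.0, -0.4]
grip_width: 0.649
grip_force: 0.0
```

Emit:
jog_arm(commands=[[1,0,0,0,0,0,0],[1,0,0,0,0,0,0],[1,0,0,0,0,0,0],[1,0,0,0,0,0,0],[1,0,0,0,0,0,0]])

```text
time: 20.43
position: [0.4633, -0.1588, 0.1151]
tool_rot: [2.053, 2.378, 0.0]
ft_force: [-0.4, -0.6, 0.0]
grip_width: 0.972
grip_force: 0.0
```

Emit:
jog_arm(commands=[[1,0,0,0.03,0,0,0],[1,0,0,0.08,0,0,0],[1,0,0,0.15,0,0,0],[1,0,0,0.22,0,0,0],[1,0,0,0.3,0,0,0]])

```text
time: 20.85
position: [0.4623, -0.1584, 0.2658]
tool_rot: [-2.052, -2.377, 0.001]
ft_force: [0.3, 0.2, -0.8]
grip_width: 0.997
grip_force: 0.0
```

Emit:
jog_arm(commands=[[1,-0.01,-0.06,0.05,0,0,0],[1,-0.02,-0.12,0.1,0,0,0],[1,-0.03,-0.18,0.15,0,0,0],[1,-0.04,-0.24,0.2,0,0,0],[1,-0.04,-0.3,0.2,0,0,0]])

```text
time: 21.27
position: [0.4438, -0.3114, 0.3708]
tool_rot: [2.049, 2.37, -0.001]
ft_force: [0.8, 0.3, 0.6]
grip_width: 1.001
grip_force: 0.0
```

Emit:
jog_arm(commands=[[1,0,0,0,0,0,0],[1,0,0,0,0,0,0],[1,0,0,0,0,0,0],[1,0,0,0,0,0,0],[1,0,0,0,0,0,0]])

```text
time: 21.68
position: [0.4436, -0.3073, 0.3651]
tool_rot: [-2.05, -2.38, 0.0]
ft_force: [0.6, 0.9, 1.1]
grip_width: 0.998
grip_force: 0.0
```

```bash
python3 find.py
python3 - <<'E'
from h import *
import pickle
# skip, spacer, bin, can: fraction of changed pixels against the start picture
for n,bx in {"scene":{"bar":(207,178,260,210),"spacer":(325,160,350,186),"bin":(385,155,416,202),"can":(178,248,212,292)},"top":{"spacer":(287,178,315,204),"bin":(204,208,246,266),"can":(440,185,466,212)}}.items():
    a=pickle.load(open(n+".pkl","rb"))["frame"]; b=ctrl.get_image(n)["frame"]
    for k,(u,v,U,V) in bx.items():
        d=cv2.absdiff(a[v:V,u:U],b[v:V,u:U]).max(2); print(n,k,(d>40).mean().round(3))
        if k=="bar":
            g=lambda f:cv2.cvtColor(f[v:V,u:U],cv2.COLOR_RGB2GRAY).astype(np.float32)
            print(cv2.phaseCorrelate(g(a),g(b)))
print(ctrl.get_state()["position"])
E
```

```text
scene [287 314  26  27 569] [299.3 327. ] [214. 218. 216.] [ 0.855 -0.126  0.03 ]
top [363 113  22  24 420] [373.3 124.1] [140. 144. 146.] [ 0.857 -0.127  0.03 ]
scene bar 0.098
((0.14075341779789952, -0.06634358603671586), 0.7907912938131226)
scene spacer 0.0
scene bin 0.0
scene can 0.055
top spacer 0.0
top bin 0.0
top can 0.0
[ 0.44335891 -0.30819601  0.36521894]
```

```bash
python3 -c "
from bench import ctrl
print(ctrl.close_job())"
```

```text
the job is handed in; nothing more can be done
None
```

The job is handed in: the housing went down the chute into the skip and was tipped into the crate, the skip is back on its legs and released, and the spacer, bin and can are unmoved in the camera images; no verdict was returned.

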